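Set the wind-up timer of the parts cleaner

ROBOT

A 6-joint arm with a two-finger parallel gripper is mounted at the origin on the work surface. World frame = base frame: x ahead of the robot, y to its left, z up, the work surface at z = 0. Lengths are in mm, angles in rad, forces in N, time in s.
With the tool pointing down it reaches from about 275 to 825 mm from the base axis. Payload 4.9 kg.
Tool frame: the origin (TCP) lies at the very end of the fingers, on their centre line; the grasp point (between the pads) lies 19 mm behind it; z points along the fingers, y is the direction in which the jaws open and shut (so a half turn about z gives the same grasp; the last joint's range is limited). The gripper opens to 85 mm and grips with 20 to 120 N. Pads are 22 mm wide; open, the fingers measure 114 mm over their backs; the gripper's body (76 mm by 85 mm) begins 54 mm behind the grasp point. The pads swing forward as they close: fully open they stand 13 mm farther back than shut.
Start: joints at [-1.357, 0.326, -0.193, 1.052, 0, 1.437], TCP at [187.469, -517.082, 209.981] pointing down, gripper open.
Joint ranges: [-2.65, 2.65], [-0.97, 1.79], [-1.3, 1.35], [-1.93, 2.1], [-1.47, 1.37], [-3.14, 3.14]. Speed limits (rad/s): [2.57, 2.57, 3.14, 3.14, 3.14, 3.14].

INTERFACE

Orientations are given as [roll, pitch, yaw] about the fixed x, y, z axes, in that order (R = Rz(yaw) Ry(pitch) Rx(roll)).
In Python, from bench import bot, solve_ik, imaging gives the robot as it stands. Calls block until the motion is done:
- bot.move_ptp(position, orientation): joint-space move of the TCP to a pose.
- bot.movel(position, rot=None, max_speed=150, threshold=None): straight line of the TCP; rot=None keeps the orientation; max_speed is the mean speed in mm/s. With threshold (N) it stops when the force on the tool has changed by that much, and returns True; else False.
- bot.move_j(angles): joint-space move.
- bot.grip(opening, effort=None): opening from 0.0 (shut) to 1.0 (fully open); effort is the grip in N (None keeps the last); returns when the fingers have stopped.
- bot.dwell(seconds).
- solve_ik(position, orientation): joint angles nearest the present ones, or None.
- bot.get_state(): the state.
- imaging.capture(name): name is "scene" or "top" or "wrist"; returns the picture (420x560x3 uint8, blue, green, red); there is no depth.
- imaging.camera_model(name): a dict with "K" (3x3 intrinsics, pixels), "position" and "rotation" of the camera in the world. Camera axes: x right, y up, looking along -z (the intrinsics and any distortion apply to the point x, -y, -z); pixel columns grow to the right and rows downward; lengths in mm; the calibration is good to about 2 mm. A picture is of the moment at which its call begins: read the wrist's pose just before it. camera_model takes no time and is no camera call; for the wrist camera it gives the pose at the moment of the call.
A pose or a line that the arm cannot do raises bot.IKError and nothing moves.
- bot.sign_off(): hands the job in, once; it reports no verdict.
The state is a dict: "t": time; "qpos": joint angles; "joint_velocities": joint speeds; "effort": joint torques, N m; "tcp_pos": TCP position; "orientation": TCP orientation; "contact_force": force on the tool from outside, world axes, zero at the start; "wrist_torque": the same for the moment, N m; "opening": opening from 0.0 (shut) to 1.0 (fully open).
Only numpy, scipy, OpenCV 4.12 (cv2) and the standard library are available. Lean on these libraries where they do the work, as an engineer would, in place of code of your own. Each camera call takes 0.05 s, during which the arm holds its last target. There are 200 camera calls.

TASK

Start a ten-minute soak in the benchtop parts cleaner: twist its wind-up timer clockwise past the top mark of the dial (three dots, 30 minutes) so that the bell is wound, then turn it back to the one-dot mark (10 minutes) and let go. Leave the current knob of the battery charger beside it as it is set.

Things in the scene. Friction and masses are not known exactly. Their poses are not given: they have to be found in the camera images.
- timer (a joint): timer angle, rad, growing clockwise from above: 0 pointer at the black bar (0 min), 0.349 one dot (10 min), 0.698 two dots (20 min), 1.047 three dots (30 min, the top mark), 1.396 hard stop. Starts between 0 and 0.1; light friction (0.06 N m), no spring, stays where left. Dots are 20 deg apart on a white dial plate, 104 mm across, under the knob.
- timer_grip (a point): grip point on the timer knob's vertical axis, 144 mm above the bench. Black knob: round foot (56 mm across, top at 120 mm) with an upright grip bar 50 mm long, 16 mm wide, top at 158 mm; pinch it across its 16 mm. The point turns with the knob: x level along the bar to the end with the white pointer line, y level across the bar, z up.
- cleaner: parts cleaner, grey box 290 x 200 x 110 mm, fixed, left or right on the bench. Origin: middle of its underside; x to its back, y to its left, z up. The timer axis is 85 mm in front of the origin (-x); dial bar towards the back. Behind it a steel tank lid (top at 118 mm) with a loose piston on it, 72 mm across, 46 mm high, its axis at least 135 mm from the timer's.
- current_pointer (a point): outer end of the white pointer line on the battery charger's current knob, not to be moved. That knob is round, without a bar, 40 mm across, its top 134 mm above the bench; the point is on its top, 18 mm from its axis. The charger is a fixed dark steel box 240 x 180 x 110 mm with a black carry handle (top at 151 mm), beside the cleaner.

How it is judged:
By the outcome, as a careful person would: the job done as asked, in the order asked, and still so for the second after the job is handed in, with the robot touching nothing.
It also fails if it takes over 38 s, if anything falls off the work surface, if the arm or the gripper's body presses on something with over 40 N, if the wrist force passes 120 N, or if a joint passes its speed limit or range.

## Working session

There is one attempt and no reset: what is moved stays moved. The work goes in short steps, each a Python script; the robot and the scene stay as the last script left them, time stands still between calls to the robot, and variables do not carry over. Pictures are saved under pics/ and viewed, about 8 in all and at most 12, crops included, and the job is handed in when it is done.

```bash
mkdir -p pics; ls
python3 - <<'E'
from bench import bot, imaging
import cv2
for n in ("top","scene"):
    im=imaging.capture(n); cv2.imwrite(f"pics/{n}0.png",im)
    m=imaging.camera_model(n); print(n,m)
print(bot.get_state()["t"], bot.get_state()["orientation"])
E
```

```text
pics
top {'K': array([[387.40959544,   0.        , 281.30058782],
       [  0.        , 387.40959544, 218.39326879],
       [  0.        ,   0.        ,   1.        ]]), 'position': array([545.15225798,  -5.48136616, 770.1608219 ]), 'rotation': array([ 2.40238093e-02,  4.30743250e-04, -1.59315479e+00])}
scene {'K': array([[535.54692362,   0.        , 279.02281067],
       [  0.        , 535.54692362, 207.11628761],
       [  0.        ,   0.        ,   1.        ]]), 'position': array([956.42534452, 565.8427833 , 661.49866696]), 'rotation': array([0.89028562, 0.00912931, 2.52849506])}
0.1 [-3.14001788e+00 -2.28801380e-04  3.47776326e-01]
```

View pics/top0.png

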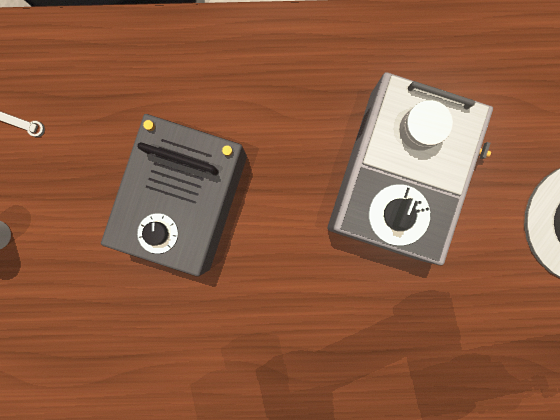

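View pics/scene0.png

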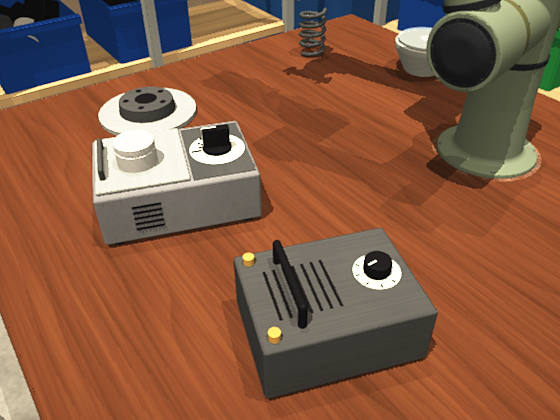

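The top view shows the cleaner at right: dial at about (400,214), top corners at about (386,73), (493,105), (443,264) and (331,232). The charger is at left, with its knob at (155,234).

```bash
cat > h.py <<'E'
import numpy as np, cv2
from scipy.spatial.transform import Rotation as R
def unproj(m,px,z):
    Rm=R.from_euler('xyz',m["rotation"]).as_matrix() if np.shape(m["rotation"])==(3,) else m["rotation"]
    uv=cv2.undistortPoints(np.array([[px]],float),m["K"],np.array(m.get("dist",np.zeros(5)),float))[0,0]
    d=Rm@np.array([uv[0],-uv[1],-1]); p=np.array(m["position"]); return p+d*(z-p[2])/d[2]
def proj(m,P):
    Rm=R.from_euler('xyz',m["rotation"]).as_matrix()
    c=Rm.T@(np.array(P)-m["position"]); q=m["K"]@np.array([c[0],-c[1],-c[2]]); return q[:2]/q[2]
E
python3 - <<'E'
from bench import bot, imaging, solve_ik
from h import *
m=imaging.camera_model("top")
C=[unproj(m,p,110)[:2] for p in [(386,73),(493,105),(443,264),(331,232)]]
for c in C: print(c.round(1))
print("sizes",[np.linalg.norm(C[i]-C[(i+1)%4]).round(1) for i in range(4)])
f=(C[0]+C[1]-C[2]-C[3]); yaw=np.arctan2(f[1],f[0]); print("yaw",yaw, "centre",np.mean(C,0))
ex=np.array([np.cos(yaw),np.sin(yaw)])
print("timer from box",np.mean(C,0)-85*ex,"dial",unproj(m,(400,214),112),"charger knob",unproj(m,(155,234),134))
w=imaging.camera_model("wrist"); print(w); s=bot.get_state(); print(s["tcp_pos"],s["orientation"])
t=np.mean(C,0)-85*ex
for k in range(4):
    print(k,solve_ik([*t,139-14],[np.pi,0,yaw+k*np.pi/2]))
E
```

```text
[ 807.1 -191.2]
[ 747.5 -373.1]
[ 477.4 -278.5]
[536.  -89.7]
sizes [np.float64(191.5), np.float64(286.2), np.float64(197.8), np.float64(289.5)]
yaw -0.34760398743075155 centre [ 641.96754724 -233.12258838]
timer from box [ 562.05126097 -204.16767187] dial [ 563.92397187 -207.41016168  112.        ] charger knob [539.4620212  202.25689933 134.        ]
{'K': array([[348.50425609,   0.        , 274.86500138],
       [  0.        , 348.50425609, 215.61730651],
       [  0.        ,   0.        ,   1.        ]]), 'position': array([ 261.27409305, -490.20412484,  373.87442175]), 'rotation': array([-0.30915513,  0.00232337, -1.22304346])}
[ 187.36213566 -516.51216903  209.27159362] [-3.14001788e+00 -2.28801380e-04  3.47776326e-01]
0 [-0.47182663  0.47957413 -0.18585129  0.90537091  0.          3.01737001]
1 [-0.47182663  0.47957413 -0.18585129  0.90537091  0.          1.44657369]
2 [-0.47182663  0.47957413 -0.18585129  0.90537091  0.         -0.12422264]
3 [-0.47182663  0.47957413 -0.18585129  0.90537091  0.         -1.69501897]
```

Run:
```python
from bench import bot, imaging
from h import *
bot.move_ptp([563,-206,250],[np.pi,0,np.pi-0.40])
m=imaging.camera_model("wrist"); im=imaging.capture("wrist")
np.save("w1.npy",m,allow_pickle=True)
q=proj(m,[563,-206,112]); print(q,bot.get_state()["t"])
x,y=(q-[100,75]).astype(int); x=max(x,0);y=max(y,0); print(x,y)
cv2.imwrite("pics/w1.png",im); cv2.imwrite("pics/w1c.png",cv2.resize(im[y:y+150,x:x+200],None,fx=4,fy=4,interpolation=cv2.INTER_CUBIC))
```

```text
[275.35479353 195.31590184] 1.9333
175 120
```

View pics/w1c.png

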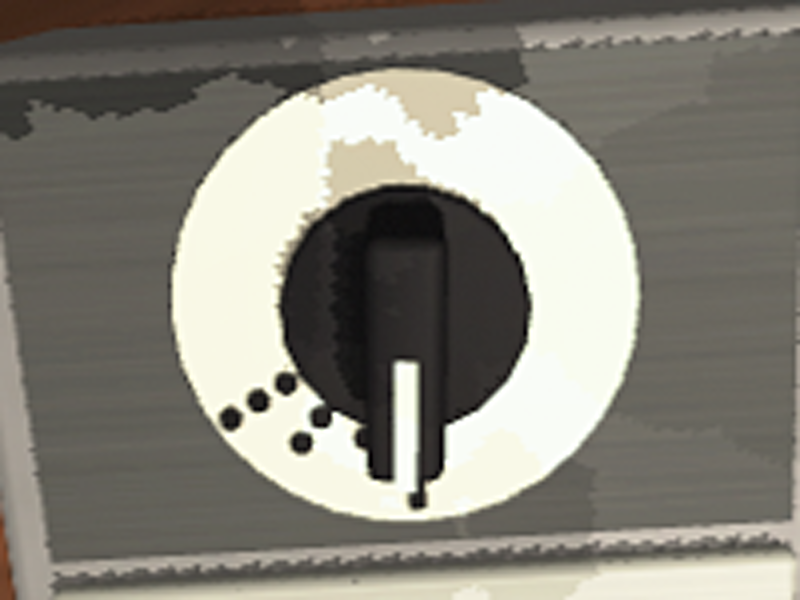

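The close-up shows the dial ellipse at crop x 172–640 and y 68–521. Three dots lie at (286,383), (258,401) and (231,418), and two dots at (320,417) and (301,442). The zero bar's tip is at (417,499), and the white pointer runs (406,362) to (406,485).

Run:
```python
from h import *
from scipy.optimize import least_squares
m=np.load("w1.npy",allow_pickle=True).item()
U=lambda p,z:unproj(m,np.array(p)/4+[175-.375,120-.375],z)[:2]
E=np.array([U(p,112) for p in [(172,294),(640,294),(405,68),(412,521),(215,430),(598,430),(235,142),(578,142)]])
s=least_squares(lambda v:np.hypot(*(E-v[:2]).T)-v[2],[563,-206,52]); c=s.x[:2]; print(s.x,s.fun.round(1))
for n,p,a in [("3",(286,383),60),("3",(258,401),60),("3",(231,418),60),("2",(320,417),40),("2",(301,442),40),("1",(363,437),20),("0",(417,503),0)]:
    d=U(p,112)-c; print(n,np.hypot(*d).round(1),"zero dir",(np.degrees(np.arctan2(d[1],d[0]))+a).round(2))
A,B=U((406,362),158),U((406,470),158); d=B-A;print("pointer",A,B,np.degrees(np.arctan2(d[1],d[0])))
A,B=U((369,240),158),U((369,470),158);print(A,B,np.degrees(np.arctan2(*(B-A)[::-1])))
A2,B2=U((445,240),158),U((442,470),158);print(A2,B2,np.degrees(np.arctan2(*(B2-A2)[::-1])),"barmid",(A+B+A2+B2)/4)
```

```text
[ 564.31980417 -205.73987392   52.39810145] [-0.  -0.1  0.1 -0.6  0.4  0.5 -0.1 -0.1]
3 32.6 zero dir -20.09
3 40.4 zero dir -19.97
3 48.0 zero dir -19.97
2 32.6 zero dir -20.36
2 40.2 zero dir -20.17
1 32.4 zero dir -20.91
0 47.3 zero dir -19.9
pointer [ 563.09472617 -205.50838518] [ 583.57589327 -214.17792411] -22.942610484200088
[ 538.43757014 -202.5845527 ] [ 580.7235379  -220.88925362] -23.40676569806909
[ 543.99460294 -189.50353837] [ 586.35129696 -207.64765484] -23.188587566617628 barmid [ 562.37675198 -205.15624988]
```

The zero direction is −20.05°, the knob sits at about 0.054 rad, and the axis is at about (563.5, −205.7). I'll grasp there and check the forces.

Run:
```python
from bench import bot, imaging
from h import *
Z=np.radians(-20.05); c=[563.5,-205.7]
bot.grip(0.7)
bot.movel([*c,160],[np.pi,0,np.pi+Z-0.054],max_speed=120)
hit=bot.movel([*c,126],max_speed=60,threshold=8)
s=bot.get_state(); print(hit,s["t"],s["tcp_pos"],s["contact_force"].round(1))
if not hit:
    bot.grip(0.0,40)
    s=bot.get_state(); print(s["t"],s["tcp_pos"],s["opening"],s["contact_force"].round(1),s["wrist_torque"].round(2),s["qpos"])
```

```text
False 3.9333 [ 563.53290025 -205.71952084  125.91303678] [ 0.2 -0.3 -0.2]
4.4 [ 563.5920459  -206.13486688  126.54077368] 0.17187903381033667 [-1.3 -1.1  2.9] [-0.23  0.34  0.02] [-4.73205818e-01  4.81293886e-01 -1.78668804e-01  9.10057698e-01
 -7.09232636e-04 -6.91107740e-02]
```

Run:
```python
from bench import bot, imaging
from h import *
Z=np.radians(-20.05); c=[563.5,-205.7]
def rep(l):
    s=bot.get_state(); Rm=R.from_euler('xyz',s["orientation"]).as_matrix()
    th=Z-np.arctan2(-Rm[1,0],-Rm[0,0])
    print(l,round(s["t"],2),"theta",round(th,3),s["tcp_pos"].round(1),s["contact_force"].round(1),s["wrist_torque"].round(2),round(s["opening"],3))
for th in (0.4,0.8,1.2):
    bot.move_ptp([*c,126],[np.pi,0,np.pi+Z-th]); rep("cw")
bot.dwell(0.2); m=imaging.camera_model("wrist"); im=imaging.capture("wrist"); cv2.imwrite("pics/w2.png",im)
rep("dwell")
```

```text
cw 4.83 theta 0.398 [ 563.6 -206.2  126.5] [-2.1 -1.4  5.4] [-0.39  0.45 -0.09] 0.174
cw 5.29 theta 0.798 [ 563.5 -206.3  126.5] [-2.9 -2.   4.9] [-0.41  0.55 -0.11] 0.173
cw 5.76 theta 1.198 [ 563.3 -206.4  126.5] [-3.6 -2.2  5.9] [-0.47  0.66 -0.12] 0.17
dwell 6.01 theta 1.198 [ 563.3 -206.4  126.5] [-3.2 -1.8  5.5] [-0.49  0.62 -0.03] 0.173
```

View pics/w2.png

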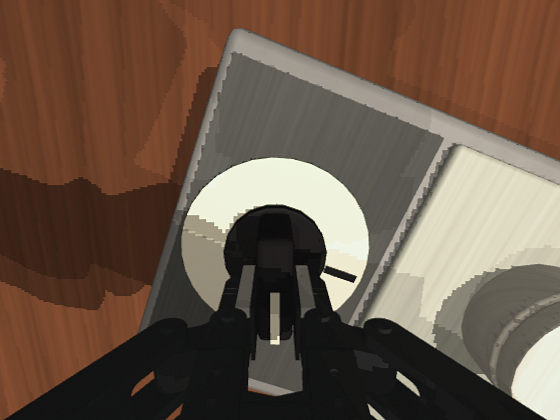

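The knob's bar (270,300) follows the jaws, and the zero bar mark now shows clear at (340,274), so the knob is well past three dots. Next I turn it back to one dot, release and look.

Run:
```python
from bench import bot, imaging
from h import *
Z=np.radians(-20.05); c=[563.5,-205.7]
for th in (0.8,0.349):
    bot.move_ptp([*c,126],[np.pi,0,np.pi+Z-th])
bot.dwell(0.2); s=bot.get_state(); print(s["contact_force"].round(1),s["wrist_torque"].round(2))
bot.grip(0.7)
bot.movel([*c,180],max_speed=80)
bot.movel([*c,250],max_speed=150)
m=imaging.camera_model("wrist"); im=imaging.capture("wrist"); np.save("w3.npy",m,allow_pickle=True)
x,y=(proj(m,[563.5,-205.7,112])-[100,75]).astype(int); print(x,y,bot.get_state()["t"])
cv2.imwrite("pics/w3c.png",cv2.resize(im[y:y+150,x:x+200],None,fx=4,fy=4,interpolation=cv2.INTER_CUBIC))
```

```text
[-1.7 -1.4  5.7] [-0.41  0.5   0.06]
174 121 9.175
```

View pics/w3c.png

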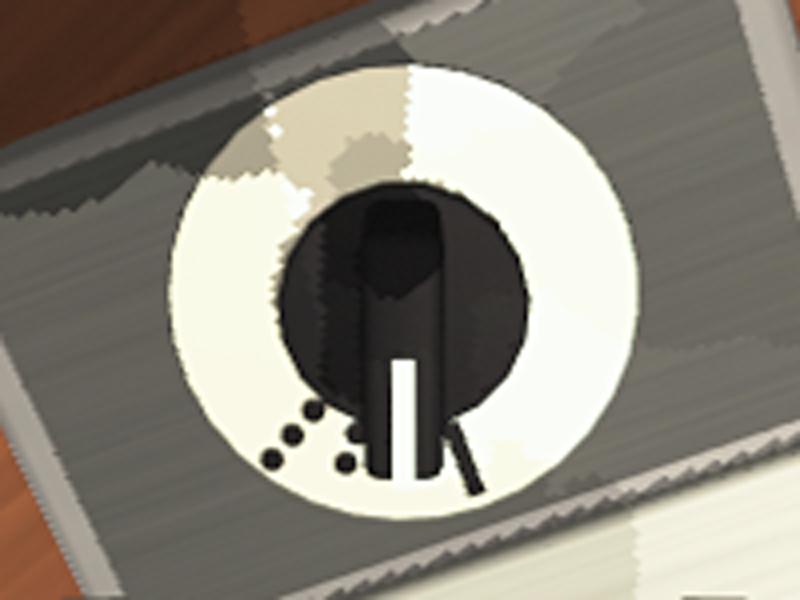

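The bar covers the one-dot mark. Three dots are at (313,410), (292,434) and (272,459), the two-dot outer dot is at (345,462), the zero bar runs (452,425) to (476,493), and the pointer is at x = 404. I'll measure these.

Run:
```python
from h import *
from scipy.optimize import least_squares
m=np.load("w3.npy",allow_pickle=True).item()
U=lambda p,z:unproj(m,np.array(p)/4+[174-.375,121-.375],z)[:2]
E=np.array([U(p,112) for p in [(170,294),(639,294),(405,66),(405,520)]])
s=least_squares(lambda v:np.hypot(*(E-v[:2]).T)-v[2],[563,-206,52]); c=s.x[:2]; print(s.x)
an=lambda d:np.degrees(np.arctan2(d[1],d[0]))
for n,p,a in [("3",(313,410),60),("3",(292,434),60),("3",(272,459),60),("2",(345,462),40),("0",(476,493),0),("0",(452,425),0)]:
    print(n,an(U(p,112)-c)+a)
print("0 line",an(U((476,493),112)-U((452,425),112)))
for a,b in [((404,360),(404,478)),((392,362),(392,478)),((416,362),(416,478)),((362,240),(365,465)),((444,240),(443,465))]: print("bar",an(U(b,158)-U(a,158)))
```

```text
[ 564.0390984  -205.79222163   52.23353682]
3 -20.13005811059824
3 -20.1719243838526
3 -19.805414230475336
2 -20.180613180664437
0 -19.875939908446348
0 -19.153391264349526
0 line -21.11685256708972
bar -40.061074231263696
bar -40.21099799882285
bar -39.911148069374235
bar -39.834710154783416
bar -39.81168819853886
```

Run:
```python
from bench import bot
s=bot.get_state(); print(s["t"],s["contact_force"].round(1)); bot.sign_off()
```

```text
9.175 [-0.1 -0.  -0.5]
the job is handed in; nothing more can be done
```

The timer is set to one dot (10 minutes) with the bell wound, and I handed the job in at 9.2 s of the 38 s allowed.

- **Winding:** I pinched the knob's grip bar and turned it clockwise from about 0.05 rad to about 1.20 rad. That is past the three-dot mark (1.047) and short of the hard stop (1.396).
- **Setting:** I turned it back to 0.349 rad, let go and lifted clear. In the last wrist picture the pointer sat 20.0° clockwise of the dial's zero, which matches one dot. The reading varied by a few tenths of a degree between features. The dot itself was hidden under the bar, so I took the angle from the other dots and the zero bar.
- **Forces:** Those I read stayed under about 8 N, and the force on the gripper was near zero at sign-off.
- **Charger and piston:** The arm stayed away from the charger, so its current knob should be as it was, and I took no second picture of it. I also took no final picture to confirm that the piston had not moved.

No check failed. The only disagreement was in where the timer axis lay: the estimates differed by 1–2 mm, which the grip took up.

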